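# Snap the tan luggage tag shut with the bench pliers

### The job

Two snap pliers stand on the dressing-room counter, each with a luggage tag and its unclosed press stud between the jaws. Press down the red handle of the pliers that hold the tan (orange-brown) tag until its snap clicks fully home, then let the handle spring back up and move clear. Leave the pliers with the navy-blue tag alone.

Things in the scene. Friction and masses are not known exactly. Their poses are not given: they have to be found in the camera images.
- tan_grip (a point): Where to press the pliers with the tan tag: top face of the red sleeve (95 long, 26 wide, 20 thick), 25 mm from its free end. At rest: x level along the pliers to the hinge, z up, point 172 mm above the counter, sleeve sloping 0.30 rad up to its free end; hinge axis 179 mm ahead along x, 65 mm lower. Fully closed: point 117 mm above the counter, horizontally 11 mm farther from the hinge.
- tan_handle (a joint): Its handle's hinge, rad: 0 open (sprung up), 0.21 jaws meet the snap, about 0.24 it clicks, 0.30 closed, stop at 0.31. Nutcracker style: hinge at the end, dies 70 mm from it, lower arm bolted in a fixed grey stand (260 x 90 mm). Pressed down at tan_grip it takes 2 to 4 N, about 9 N to push the snap past its click, then a solid stop; 25 N does no harm. Let go, it springs up.
- tan_snap (a joint): How far the brass cap (20 mm wide) of the tan tag's snap has gone down on its stud, m: 0 unclosed, 0.006 fully home. Past 0.003 it clicks home by itself and stays; let go before that, it springs up again. The tag, 54 x 95 mm and 84 mm above the counter, sticks out 80 mm to the handle's +y side (left, seen from the grip).
- navy_handle (a joint): Hinge of the red handle of the other pliers, alike but holding the navy-blue tag, rad: 0 is open (up); to be left alone. They stand at least 300 mm to the left or to the right of the first.

How it is judged:
On the way:
1. the tan tag's snap is clicked home while its pliers are pressed closed (value of joint tan_snap above 0.0045 m and value of joint tan_handle above 0.2 rad), for 0.05 s.
At the end, for the whole second after the job is handed in: The tan tag's snap is home (cap down at least 4.5 of 6 mm), its handle is back up (under 0.06 rad), and the handle of the navy tag's pliers is up (under 0.06 rad) (value of joint tan_snap above 0.0045 m and value of joint each of tan_handle, navy_handle below 0.06 rad); the robot touches nothing.
It fails at once if the handle of the pliers with the navy tag is pressed (more than 0.1 rad) (value of joint navy_handle above 0.1 rad).
It also fails if it takes over 29 s, if anything falls off the work surface, if the arm or the gripper's body presses on something with over 40 N, if the wrist force passes 120 N, or if a joint passes its speed limit or range.

### The arm

A 6-joint arm with a two-finger parallel gripper is mounted at the origin on the work surface. World frame = base frame: x ahead of the robot, y to its left, z up, the work surface at z = 0. Lengths are in m, angles in rad, forces in N, time in s.
With the tool pointing down it reaches from about 0.35 to 0.975 m from the base axis. Payload 4.9 kg.
Tool frame: the origin (TCP) lies at the very end of the fingers, on their centre line; the grasp point (between the pads) lies 19 mm behind it; z points along the fingers, y is the line along which they close (so a half turn about z gives the same grasp; the last joint's range is limited). The gripper opens to 85 mm and grips with 20 to 120 N. Pads are 22 mm wide; open, the fingers measure 114 mm over their backs; the gripper's body (76 mm by 85 mm) begins 54 mm behind the grasp point. The pads swing forward as they close: fully open they stand 13 mm farther back than shut.
Start: joints at [1.124, 0.053, 1.613, -0, 1.476, -0.119], TCP at [0.201, 0.592, 0.231] pointing down, gripper open.
Joint ranges: [-3.01, 3.01], [-1.01, 2.22], [0.06, 2.58], [-1.02, 4.17], [0.09, 2.62], [-3.14, 3.14]. Speed limits (rad/s): [2.57, 2.57, 3.14, 3.14, 3.14, 3.14].

### API

Orientations are given as a unit quaternion [x, y, z, w].
In Python, from cell import manip, eyes, ticket gives the robot as it stands.
- The arm moves only by the shell command python3 -m jog 'ROWS' [FORCE]. ROWS is JSON, a list of rows, each an object with "fingers": the closure, from 0 (fully open) to 1 (shut); "translation": the shift along the tool's x, y, z in m, a list of three; "rotation": the turn, a rotation vector about the tool's x, y, z in rad, a list of three. In form: [{"fingers": fingers, "translation": [x, y, z], "rotation": [rx, ry, rz]}, ...]. A call has 1 to 12 rows; each row is the pose to reach, as a shift and turn from the pose commanded when the call began, along the tool's axes at that moment; what a row does not reach only later rows make up. A row lasts 1/12 s, in which the tool goes at most 41.7 mm and 7.16 degrees, less where a joint would pass 70% of its speed; a pose out of reach is approached as far as the arm can. A call with a gripper value outside its range is refused whole. The fingers move at their own pace and stop on an object; FORCE is the grip in N (left out, the last holds). Time passes only in rows, so rows that repeat a pose let the fingers close. It gives the time, the measured TCP pose, the force, the opening and the grip force at its end, in the units of the state.
- manip.sense(): the state, without advancing time (a new reading comes with each control period).
- eyes.get_image(name): name is "side" or "top" or "wrist"; returns a dict with "color" (384x512x3 uint8, red, green, blue), "K" (3x3 intrinsics, pixels), "extrinsics" (4x4, takes a point from camera to world coordinates). Camera axes: x right, y down, z forward; pixel columns grow to the right and rows downward; lengths in m; the calibration is good to about 2 mm. A picture is of the moment at which its call begins. There is no depth.
- ticket.close_job(): hands the job in; it is judged then, once.
The state is a dict: "clock": time; "joint_positions": joint angles; "joint_vel": joint speeds; "tau": joint torques, N m; "eef_pos": TCP position; "ee_rot": TCP orientation; "contact_force": force on the tool from outside, world axes, zero at the start; "torque": the same for the moment, N m; "width": finger opening in m; "finger_force": force on a finger pad.
Only numpy, scipy, OpenCV 4.12 (cv2) and the standard library are available. Lean on these libraries where they do the work, as an engineer would, in place of code of your own. Each camera call takes 0.05 s, during which the arm holds its last target. There are 200 camera calls.

## Working session

There is one attempt and no reset: what is moved stays moved. The work goes in short steps, Python scripts to look and compute and a shell command to move; the robot and the scene stay as the last step left them, time stands still between calls to the robot, and variables do not carry over. Pictures are saved under pics/ and viewed, at most 10 in all, crops included, and the job is handed in when it is done.

```bash
mkdir -p pics
cat > h.py <<'E'
import numpy as np, cv2
from cell import manip, eyes, ticket
def snap(n,f):
    d=eyes.get_image(n); cv2.imwrite('pics/'+f,d['color'][:,:,::-1]); np.savez('pics/'+f+'.npz',**d); return d
def onz(f,u,v,z):
    d=np.load('pics/'+f+'.npz'); E=d['extrinsics']; r=E[:3,:3]@np.linalg.inv(d['K'])@[u,v,1]; c=E[:3,3]
    return c+r*(z-c[2])/r[2]
E
python3 - <<'E'
from h import *
for n in('top','side'):
    d=snap(n,n+'1.png'); print(n,d['extrinsics'].round(3).tolist(),d['K'][0,0])
a=[cv2.imread('pics/%s1.png'%n) for n in('top','side')]
s=manip.sense();print(s['clock'],s['eef_pos'],s['ee_rot'])
E
```

```text
top [[0.014, -0.998, 0.053, 0.551], [-1.0, -0.013, 0.008, -0.023], [-0.007, -0.053, -0.999, 1.263], [0.0, 0.0, 0.0, 1.0]] 430.87722131056574
side [[0.821, -0.327, 0.468, 0.194], [-0.571, -0.496, 0.654, -0.588], [0.018, -0.804, -0.594, 0.672], [0.0, 0.0, 0.0, 1.0]] 352.96563337766594
0.1 [0.20096349 0.59120002 0.230189  ] [ 1.63170189e-01  9.86597488e-01 -9.00336497e-04 -2.74760019e-04]
```

View pics/top1.png

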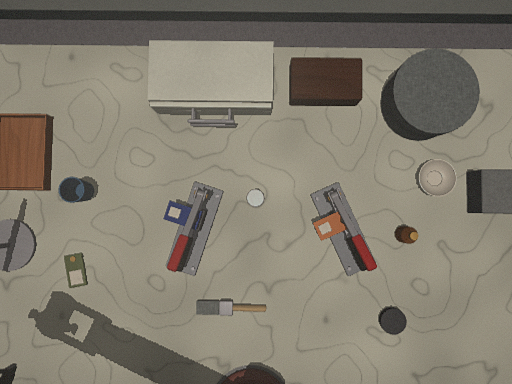

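View pics/side1.png

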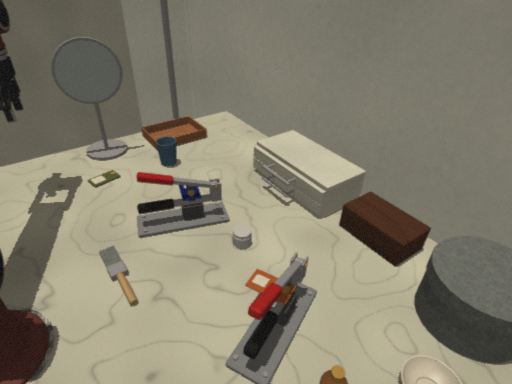

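The top view shows the tan tag at (328,225) and its red sleeve from about (352,235) to (370,270). The navy pliers are on the left, around (190,230). Next I'll segment the sleeve in both views.

```bash
python3 - <<'E'
from h import *
im=cv2.imread('pics/top1.png').astype(int); b,g,r=im[...,0],im[...,1],im[...,2]
m=(r>90)&(g<0.4*r)&(b<0.45*r)
m[:,:320]=0;m[:,400:]=0;m[:220]=0;m[290:]=0
n,l,s,c=cv2.connectedComponentsWithStats(m.astype(np.uint8));k=1+s[1:,4].argmax();print(s[1:])
v,u=np.where(l==k);print(len(u))
box=cv2.boxPoints(cv2.minAreaRect(np.c_[u,v].astype(np.float32)));print(box)
P=np.array([onz('top1.png',a,b_,.16) for a,b_ in box]);print(P.round(3))
# ends: sort by pixel row
o=box[box[:,1].argsort()];hi=o[:2].mean(0);fr=o[2:].mean(0)
F=onz('top1.png',*fr,.177);H=onz('top1.png',*hi,.150)
d=H-F;print('free',F,'hingeward',H,'horiz len',np.hypot(*d[:2]))
yaw=np.arctan2(d[1],d[0]);x=np.array([np.cos(yaw),np.sin(yaw)])
G=F[:2]+x*.0239
print('yaw',yaw,'grip',G,'stand ends?')
# check stand axis via corners at z~0.01
for p in((318,189),(342,182),(349,276)):print(onz('top1.png',*p,.01).round(3))
# project grip into side
D=np.load('pics/side1.png.npz');E=np.linalg.inv(D['extrinsics'])
for q in([*G,.172],F,H):
    w=D['K']@(E[:3,:3]@q+E[:3,3]);print('side px',w[:2]/w[2])
E
python3 - <<'E'
import cv2
im=cv2.imread('pics/side1.png')[220:384,210:340];cv2.imwrite('pics/c.png',cv2.resize(im,None,fx=3.5,fy=3.5))
E
```

```text
[[352 235  25  36 328]]
328
[[351.4874  238.26747]
 [359.92868 233.8633 ]
 [376.93906 266.46655]
 [368.49777 270.87073]]
[[ 0.49  -0.254  0.16 ]
 [ 0.501 -0.276  0.16 ]
 [ 0.419 -0.319  0.16 ]
 [ 0.408 -0.297  0.16 ]]
free [ 0.415893   -0.30358667  0.177     ] hingeward [ 0.49489399 -0.26701662  0.15      ] horiz len 0.08705472524273042
yaw 0.43353484474724585 grip [ 0.43758193 -0.29354673] stand ends?
[ 0.623 -0.188  0.01 ]
[ 0.644 -0.258  0.01 ]
[ 0.373 -0.279  0.01 ]
side px [260.22156718 301.55192204]
side px [253.41841575 309.89965203]
side px [275.91749884 285.02153383]
```

View pics/c.png

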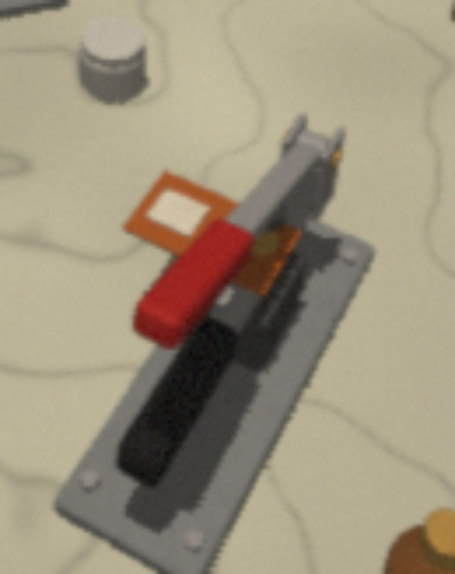

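The sleeve's horizontal length comes out at 87 mm (expected 91). The grip point projects onto the top of the sleeve in the side view, near (260,301). So the grip is at (0.438, -0.294) with yaw 0.43. I'll move there via a high waypoint with the fingers shut.

```bash
python3 -m jog '[{"fingers":1,"translation":[-0.03,-0.03,-0.06],"rotation":[0,0,0]},{"fingers":1,"translation":[-0.03,-0.03,-0.06],"rotation":[0,0,0]},{"fingers":1,"translation":[-0.314,-0.306,-0.06],"rotation":[0,0,0.4]},{"fingers":1,"translation":[-0.314,-0.306,-0.06],"rotation":[0,0,0.805]},{"fingers":1,"translation":[-0.314,-0.306,-0.06],"rotation":[0,0,0.805]},{"fingers":1,"translation":[-0.314,-0.306,-0.06],"rotation":[0,0,0.805]},{"fingers":1,"translation":[-0.314,-0.306,-0.06],"rotation":[0,0,0.805]},{"fingers":1,"translation":[-0.314,-0.306,-0.06],"rotation":[0,0,0.805]},{"fingers":1,"translation":[-0.314,-0.306,-0.06],"rotation":[0,0,0.805]},{"fingers":1,"translation":[-0.314,-0.306,-0.06],"rotation":[0,0,0.805]},{"fingers":1,"translation":[-0.314,-0.306,-0.06],"rotation":[0,0,0.805]},{"fingers":1,"translation":[-0.314,-0.306,-0.06],"rotation":[0,0,0.805]}]'
cat > go.py <<'E'
import sys; from h import *
from scipy.spatial.transform import Rotation as R
s=manip.sense(); r=R.from_quat(s['ee_rot']); t=np.array([float(a) for a in sys.argv[1:4]])
print(s['clock'],s['eef_pos'].round(4) if hasattr(s['eef_pos'],'round') else s['eef_pos'],s['contact_force'],'R',r.as_matrix().round(3).tolist(),'shift',r.inv().apply(t-s['eef_pos']).round(4))
E
python3 go.py .438 -.294 .23
```

```text
clock: 1.1
eef_pos: [0.4009, 0.1975, 0.2909]
ee_rot: [0.538, 0.843, -0.0, 0.0]
contact_force: [0.8, 0.1, 0.5]
width: 0.0005
finger_force: 0.0
1.1 [0.4009 0.1975 0.2909] [0.78106876 0.05049543 0.52541916] R [[-0.421, 0.907, 0.0], [0.907, 0.421, -0.001], [-0.001, -0.0, -1.0]] shift [-0.4613 -0.1733  0.0615]
```

```bash
python3 -m jog '[{"fingers":1,"translation":[-0.461,-0.173,0.03],"rotation":[0,0,0]},{"fingers":1,"translation":[-0.461,-0.173,0.03],"rotation":[0,0,0]},{"fingers":1,"translation":[-0.461,-0.173,0.03],"rotation":[0,0,0]},{"fingers":1,"translation":[-0.461,-0.173,0.03],"rotation":[0,0,0]},{"fingers":1,"translation":[-0.461,-0.173,0.03],"rotation":[0,0,0]},{"fingers":1,"translation":[-0.461,-0.173,0.03],"rotation":[0,0,0]},{"fingers":1,"translation":[-0.461,-0.173,0.03],"rotation":[0,0,0]},{"fingers":1,"translation":[-0.461,-0.173,0.03],"rotation":[0,0,0]},{"fingers":1,"translation":[-0.461,-0.173,0.03],"rotation":[0,0,0]},{"fingers":1,"translation":[-0.461,-0.173,0.03],"rotation":[0,0,0]},{"fingers":1,"translation":[-0.461,-0.173,0.03],"rotation":[0,0,0]},{"fingers":1,"translation":[-0.461,-0.173,0.03],"rotation":[0,0,0]}]'
python3 -m jog '[{"fingers":1,"translation":[0,0,0],"rotation":[0,0,0]}]'
python3 go.py .438 -.294 .19
python3 -c "
from h import *
snap('side','s2.png');im=cv2.imread('pics/s2.png')[180:384,180:380];cv2.imwrite('pics/s2c.png',cv2.resize(im,None,fx=2.8,fy=2.8))"
```

```text
clock: 2.1
eef_pos: [0.4381, -0.2926, 0.2605]
ee_rot: [0.537, 0.843, -0.0, -0.0]
contact_force: [0.6, 0.2, -0.4]
width: -0.0003
finger_force: 0.0
clock: 2.18
eef_pos: [0.4378, -0.2948, 0.2596]
ee_rot: [0.539, 0.842, -0.001, -0.001]
contact_force: [-0.5, 0.3, -0.2]
width: 0.0
finger_force: 0.0
2.1833 [ 0.4378 -0.2948  0.2596] [-0.52348294  0.33229797 -0.24126593] R [[-0.419, 0.908, -0.002], [0.908, 0.419, -0.0], [0.001, -0.002, -1.0]] shift [0.0006 0.0007 0.0696]
```

View pics/s2c.png

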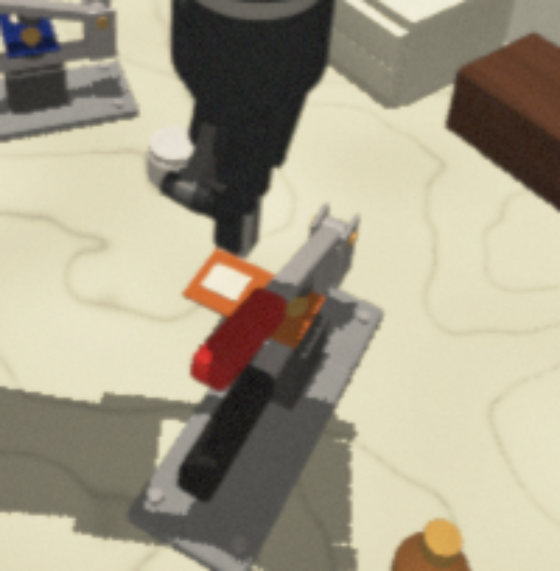

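The shut fingertips are above the sleeve at crop (236,250), in line with the grip at z = 0.26. Now descending and checking for contact.

```bash
python3 -m jog '[{"fingers":1,"translation":[0,0,0.035],"rotation":[0,0,0]},{"fingers":1,"translation":[0,0,0.07],"rotation":[0,0,0]},{"fingers":1,"translation":[0,0,0.08],"rotation":[0,0,0]},{"fingers":1,"translation":[0,-0.001,0.09],"rotation":[0,0,0]},{"fingers":1,"translation":[0,-0.003,0.10],"rotation":[0,0,0]},{"fingers":1,"translation":[0,-0.005,0.11],"rotation":[0,0,0]},{"fingers":1,"translation":[0,-0.005,0.11],"rotation":[0,0,0]}]'
python3 -c "
from h import *
snap('side','s3.png');im=cv2.imread('pics/s3.png')[180:384,180:380];cv2.imwrite('pics/s3c.png',cv2.resize(im,None,fx=2.8,fy=2.8))"
```

```text
clock: 2.82
eef_pos: [0.4343, -0.2921, 0.1508]
ee_rot: [0.537, 0.844, -0.0, 0.0]
contact_force: [0.1, 0.4, 1.3]
width: 0.0
finger_force: 1.0
```

View pics/s3c.png

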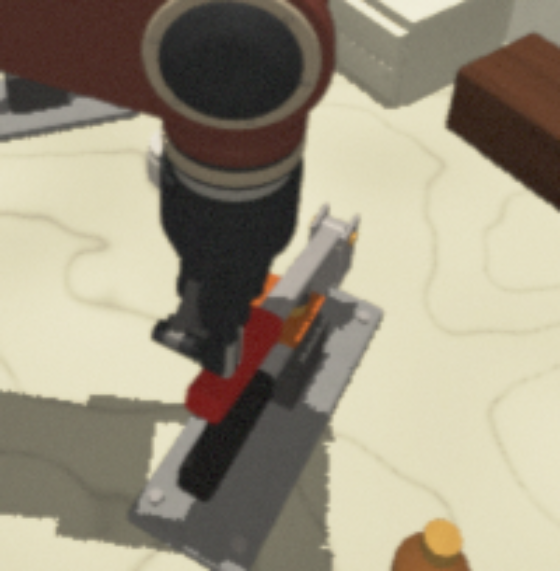

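The handle is going down under the fingertips: the sleeve end is now at crop (205,405), against about (205,370) before. Contact is on the sleeve top. I'll keep pressing in small steps.

```bash
python3 -m jog '[{"fingers":1,"translation":[0,-0.002,0.01],"rotation":[0,0,0]},{"fingers":1,"translation":[0,-0.004,0.02],"rotation":[0,0,0]},{"fingers":1,"translation":[0,-0.005,0.024],"rotation":[0,0,0]},{"fingers":1,"translation":[0,-0.005,0.026],"rotation":[0,0,0]},{"fingers":1,"translation":[0,-0.005,0.026],"rotation":[0,0,0]}]'
python3 -m jog '[{"fingers":1,"translation":[0,-0.001,0.003],"rotation":[0,0,0]},{"fingers":1,"translation":[0,-0.001,0.005],"rotation":[0,0,0]},{"fingers":1,"translation":[0,-0.001,0.005],"rotation":[0,0,0]}]'
```

```text
clock: 3.28
eef_pos: [0.431, -0.2951, 0.1262]
ee_rot: [0.537, 0.844, 0.0, 0.002]
contact_force: [2.4, -0.8, 2.9]
width: 0.0002
finger_force: 1.4
clock: 3.53
eef_pos: [0.4288, -0.2949, 0.1198]
ee_rot: [0.537, 0.844, -0.0, 0.0]
contact_force: [2.9, -0.0, 2.4]
width: 0.0002
finger_force: 1.4
```

```bash
for i in 1; do python3 -m jog '[{"fingers":1,"translation":[0,0,0.002],"rotation":[0,0,0]},{"fingers":1,"translation":[0,0,0.003],"rotation":[0,0,0]},{"fingers":1,"translation":[0,0,0.003],"rotation":[0,0,0]}]' | grep -E "pos|contact"; done
python3 -m jog '[{"fingers":1,"translation":[0,0,0.002],"rotation":[0,0,0]},{"fingers":1,"translation":[0,0,0.003],"rotation":[0,0,0]},{"fingers":1,"translation":[0,0,0.003],"rotation":[0,0,0]}]' | grep -E "pos|contact"
```

```text
eef_pos: [0.4287, -0.295, 0.1171]
contact_force: [1.0, -1.6, 3.8]
eef_pos: [0.4287, -0.2951, 0.1163]
contact_force: [-4.4, 1.0, 12.9]
```

```bash
python3 -m jog '[{"fingers":1,"translation":[0,0,0.001],"rotation":[0,0,0]},{"fingers":1,"translation":[0,0,0.002],"rotation":[0,0,0]},{"fingers":1,"translation":[0,0,0.002],"rotation":[0,0,0]}]' | grep -E "pos|contact"
```

```text
eef_pos: [0.4287, -0.2951, 0.1158]
contact_force: [-8.2, 4.0, 20.2]
```

The tip has barely moved for an extra 7 N, so this is the solid stop at the closed height. Releasing along the arc.

```bash
python3 -m jog '[{"fingers":1,"translation":[0,0,-0.004],"rotation":[0,0,0]},{"fingers":1,"translation":[0,0.001,-0.012],"rotation":[0,0,0]},{"fingers":1,"translation":[0,0.004,-0.025],"rotation":[0,0,0]},{"fingers":1,"translation":[0,0.007,-0.04],"rotation":[0,0,0]},{"fingers":1,"translation":[0,0.01,-0.055],"rotation":[0,0,0]},{"fingers":1,"translation":[0,0.01,-0.09],"rotation":[0,0,0]},{"fingers":1,"translation":[0,0.01,-0.13],"rotation":[0,0,0]},{"fingers":1,"translation":[0,0.01,-0.16],"rotation":[0,0,0]},{"fingers":1,"translation":[0.04,0.01,-0.16],"rotation":[0,0,0]},{"fingers":1,"translation":[0.08,0.01,-0.16],"rotation":[0,0,0]},{"fingers":1,"translation":[0.10,0.01,-0.16],"rotation":[0,0,0]},{"fingers":1,"translation":[0.10,0.01,-0.16],"rotation":[0,0,0]}]'
python3 -c "
from h import *
snap('side','s4.png');a=cv2.imread('pics/s4.png')[220:384,210:340];b=cv2.imread('pics/side1.png')[220:384,210:340];cv2.imwrite('pics/s4c.png',cv2.resize(np.hstack([b,a]),None,fx=3,fy=3,interpolation=cv2.INTER_CUBIC))"
```

```text
clock: 5.28
eef_pos: [0.3942, -0.1965, 0.2721]
ee_rot: [0.535, 0.845, 0.001, -0.001]
contact_force: [-0.4, -0.3, -1.1]
width: 0.0
finger_force: 0.0
```

View pics/s4c.png

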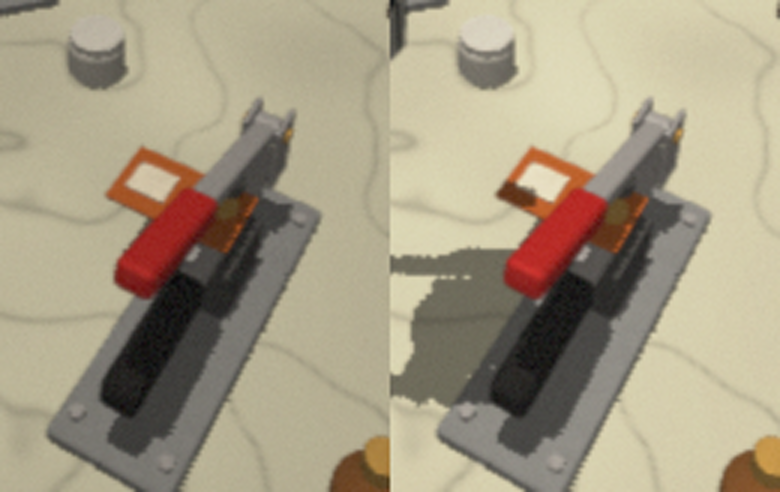

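The handle is back up in its original pose, and the brass cap sits lower: crop (225,212), against (230,208) before. The press reached the stop height at 20 N, well above the 9 N the click needs. Handing in.

```bash
python3 -c "
from h import *
print(ticket.close_job())"
```

```text
the job is handed in; nothing more can be done
None
```

I pressed the tan tag's pliers to their stop at 20 N, so the snap should be home; its handle sprang back up, the arm is clear, the navy pliers were not touched, and the job is handed in (no verdict was returned).

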